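# Fit a shaft collar onto the flat of a rotator drive

## Robot

A 7-joint arm with a two-finger parallel gripper is mounted at the origin on a cart in front of the work surface, level with it; the furniture and walls round the work are solid. World frame = base frame: x ahead of the robot, y to its left, z up, the work surface at z = 0. Lengths are in m, angles in rad, forces in N, time in s.
With the tool pointing down it reaches from about 0.4 to 0.85 m from the base axis. Payload 4.5 kg.
Tool frame: the origin (TCP) lies at the very end of the fingers, on their centre line; the grasp point (between the pads) lies 19 mm behind it; z points along the fingers, y is the direction in which the jaws open and shut (so a half turn about z gives the same grasp; the last joint's range is limited). The gripper opens to 88 mm and grips with 3 to 60 N. Pads are 18 mm wide; open, the fingers measure 123 mm over their backs; the gripper's body (75 mm by 187 mm) begins 45 mm behind the grasp point.
Start: joints at [-1.134, 0.689, -0.195, 1.565, 0.157, 0.902, -0.215], TCP at [0.245, 0.575, 0.239] pointing down, gripper open.
Joint ranges: [-3.01, 3.01], [-0.46, 2.08], [-1.47, 1.51], [0.13, 2.56], [-1, 4.14], [0.04, 2.09], [-2.66, 2.66]. Speed limits (rad/s): [2.57, 2.57, 3.14, 3.14, 3.14, 3.14, 3.14].

## Interface

Orientations are given as a unit quaternion [x, y, z, w].
In Python, from cell import * gives the robot as it stands.
- The arm moves only by the shell command python3 -m inch 'ROWS' [FORCE]. ROWS is text: rows parted by semicolons, each of 7 numbers parted by spaces: the opening, from 0 (shut) to 1 (fully open), then the shift along the tool's x, y, z in mm, then the turn, a rotation vector about the tool's x, y, z in rad. A call has 1 to 12 rows; each row is the pose to reach, as a shift and turn from the pose commanded when the call began, along the tool's axes at that moment; what a row does not reach only later rows make up. A row lasts 1/10 s, in which the tool goes at most 50 mm and 8.59 degrees, less where a joint would pass 70% of its speed; a pose out of reach is approached as far as the arm can. A call with a gripper value outside its range is refused whole. The fingers move at their own pace and stop on an object; FORCE is the grip in N (left out, the last holds). Time passes only in rows, so rows that repeat a pose let the fingers close. It gives the time, the measured TCP pose, the force and the opening at its end, in the units of the state.
- state(): the state, without advancing time (a new reading comes with each control period).
- grab_frame(name): name is "side" or "top" or "wrist"; returns a dict with "img" (384x512x3 uint8, blue, green, red), "K" (3x3 intrinsics, pixels), "view" (4x4, takes a point from world to camera coordinates); the wrist camera has in their place "hand_eye" (4x4, takes a point from camera to tool coordinates, whose origin is the TCP and whose axes are the flange's). Camera axes: x right, y down, z forward; pixel columns grow to the right and rows downward; lengths in m; the calibration is good to about 2 mm. A picture is of the moment at which its call begins: read the wrist's pose just before it. There is no depth.
- job_done(): hands the job in, once; it reports no verdict.
The state is a dict: "t": time; "joint_positions": joint angles; "joint_vel": joint speeds; "tau": joint torques, N m; "tool_pos": TCP position; "tool_rot": TCP orientation; "contact_force": force on the tool from outside, world axes, zero at the start; "moment": the same for the moment, N m; "finger_gap": finger opening in m.
Only numpy, scipy, OpenCV 4.12 (cv2) and the standard library are available. Lean on these libraries where they do the work, as an engineer would, in place of code of your own. Each camera call takes 0.05 s, during which the arm holds its last target. There are 200 camera calls.

## Task

Pinch the bare upright shaft of the white drive unit across its red milled flat and turn it until the flat squarely faces the orange pointer. Then pick up the loose aluminium collar, lower it all the way down the shaft to the shoulder with its black thumb screw over the flat, that is towards the pointer, and push the collar sideways from the screw side, away from the pointer, so that the screw's tip bears gently but surely against the flat. Finish while still gripping the collar and pressing it there, without letting go, and leave the timer, the bottle and the marker where they are.

Things in the scene. Friction and masses are not known exactly. Their poses are not given: they have to be found in the camera images.
- pointer (a point): top of the nose of the orange pointer block on the top plate of the fixed white drive unit (140 x 110 mm, top plate 50 mm above the bench); 50 mm from the shaft axis and 8 mm above the top plate
- shoulder (a point): centre of the shoulder (the 30 mm wide step on which the collar comes to rest), on the vertical shaft axis, 66 mm above the bench. Above it the bare shaft, 23.6 mm in diameter with one flat along its whole length, rises 40 mm; its top 4 mm are chamfered. Below, the shoulder goes down 10 mm to a 60 mm wide bearing cap
- shaft (a joint): angle of the shaft, rad: 0 when the flat faces the pointer exactly, growing anticlockwise seen from above; stiff bearing (0.06 N m of friction), stays where it is left; starts between 0.6 and 2.4, stops at -3.1 and 3.1
- flat (a point): the red milled flat of the shaft; origin at the middle of the flat, 7.2 mm from the shaft axis and 17.5 mm above the shoulder; its x axis points straight out of the flat, z up. Across the flat the shaft measures 19 mm (from 7.2 mm on the flat's side of the axis to 11.8 mm on the round side). The flat is 18 mm wide and 35 mm high; a red dot on the shaft's top end lies on the flat's side
- collar_centre (a point): middle (half-way up) of the loose aluminium collar, 45 to 46 mm outside diameter, 24 mm high, about 0.15 kg, lying flat on the bench; through bore 27.6 mm (2 mm play all round the shaft). Its x axis points from the bore out along the thumb screw, z up. On the shoulder this point is 12 mm above it; pressed onto the shoulder the collar rubs there, which resists a sideways push
- collar_screw (a point): outer end of the collar's black thumb screw, 38 mm from the collar's axis and half-way up; head 13 mm in diameter. Its brass tip sticks into the bore to 8.6 mm from the collar's axis, so the collar goes down the shaft only with the screw over the flat, and then the tip clears the flat by 1.4 mm while the collar is central. The screw is fixed; all parts are rigid
- timer: small white bench timer, 62 x 68 x 19 mm, bystander; origin under its centre
- bottle_100: small bottle with a blue cap, 56 mm in diameter, 103 mm high, bystander; origin under its centre
- marker_1: red and white marker pen, 135 mm long, 17 mm thick, lying, bystander; origin under its centre
There are look-alikes about, which are no part of the job. What is shaped like the part that bears collar_centre but green is not meant.

How it is judged:
By the outcome, as a careful person would: the job done as asked, in the order asked, and still so for the second after the job is handed in, while the arm keeps its last pose, push and grip.
It also fails if it takes over 72 s, if anything falls off the work surface, if the arm or the gripper's body presses on something with over 40 N, if the wrist force passes 120 N, or if a joint passes its speed limit or range.

## Working session

There is one attempt and no reset: what is moved stays moved. The work goes in short steps, Python scripts to look and compute and a shell command to move; the robot and the scene stay as the last step left them, time stands still between calls to the robot, and variables do not carry over. Pictures are saved under pics/ and viewed, about 8 in all and at most 12, crops included, and the job is handed in when it is done.

```bash
mkdir -p pics; ls; python3 - <<'E'
from cell import *
import cv2,numpy as np
s=state();print(s['t'],s['tool_pos'],s['tool_rot'],s['finger_gap'],s['contact_force'])
a=grab_frame('side');b=grab_frame('top')
for f in(a,b):print(f['K'].tolist(),np.round(f['view'],4).tolist())
cv2.imwrite('pics/side.png',a['img']);cv2.imwrite('pics/top.png',b['img'])
cv2.imwrite('pics/both.png',np.vstack([np.hstack([a['img'],b['img']])])[:, :])
E
```

```text
pics
0.0 [0.24480741 0.57436993 0.23792339] [ 2.00013741e-01  9.79792668e-01 -9.05053476e-04 -1.08755564e-04] 0.08800656842425214 [-0.22909982 -0.7942326   0.46380651]
[[430.2035630856038, 0.0, 247.23620352960114], [0.0, 430.2035630856038, 193.95004844576525], [0.0, 0.0, 1.0]] [[0.9631, -0.2685, -0.0158, -0.5396], [-0.1782, -0.5931, -0.7851, 0.1379], [0.2015, 0.759, -0.6191, 0.9791], [0.0, 0.0, 0.0, 1.0]]
[[440.63340593728054, 0.0, 263.01154328506215], [0.0, 440.63340593728054, 197.5204906983821], [0.0, 0.0, 1.0]] [[0.0081, -0.9998, -0.0158, -0.0422], [-0.9844, -0.0052, -0.1761, 0.5463], [0.176, 0.017, -0.9842, 0.9213], [0.0, 0.0, 0.0, 1.0]]
```

View pics/side.png

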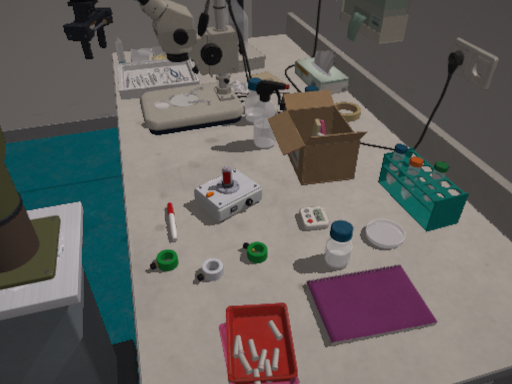

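View pics/top.png

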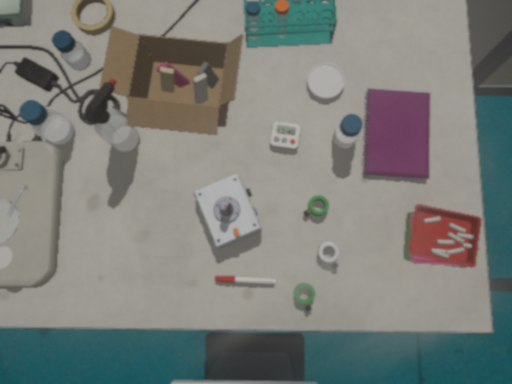

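Side view: the drive unit is at (228,190), with collar-like parts in white at (212,269) and green at (167,260) and (257,251). In the top view these are the drive at (227,210), the white collar at (328,253) and the green ones at (318,205) and (304,294). The white/aluminium collar is the one meant, since green is excluded. I'll confirm with an enlarged crop and triangulate.

```bash
python3 - <<'E'
import cv2,numpy as np
a=cv2.imread('pics/side.png');b=cv2.imread('pics/top.png')
r=lambda i,x,y,w,h:cv2.resize(i[y:y+h,x:x+w],(400,300),interpolation=cv2.INTER_CUBIC)
cv2.imwrite('pics/crop.png',np.vstack([np.hstack([r(a,185,155,80,60),r(b,187,168,80,60)]),np.hstack([r(a,180,245,60,45),r(b,300,232,60,45)])]))
E
```

```text
(no output)
```

View pics/crop.png

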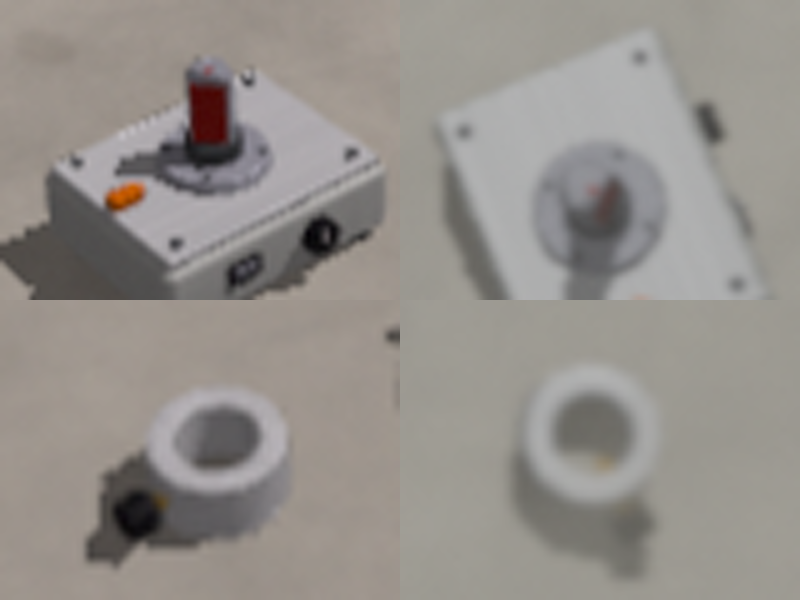

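The white collar's bore and black screw are confirmed: screw at side (201,277) and top (335,265). The red flat faces roughly towards the side camera, and the pointer is at side (210,194).

```bash
cat > h.py <<'E'
import numpy as np,cv2
from scipy.spatial.transform import Rotation as R
from cell import *
VS=np.array([[0.9631,-0.2685,-0.0158,-0.5396],[-0.1782,-0.5931,-0.7851,0.1379],[0.2015,0.759,-0.6191,0.9791],[0,0,0,1]])
KS=np.array([[430.2036,0,247.2362],[0,430.2036,193.95],[0,0,1]])
VT=np.array([[0.0081,-0.9998,-0.0158,-0.0422],[-0.9844,-0.0052,-0.1761,0.5463],[0.176,0.017,-0.9842,0.9213],[0,0,0,1]])
KT=np.array([[440.6334,0,263.0115],[0,440.6334,197.5205],[0,0,1]])
def tri(*obs):
    A=[]
    for K,V,p in obs:
        P=K@V[:3];A+=[p[0]*P[2]-P[0],p[1]*P[2]-P[1]]
    v=np.linalg.svd(np.array(A))[2][-1];return v[:3]/v[3]
def onz(K,V,p,z):
    d=V[:3,:3].T@np.linalg.inv(K)@[p[0],p[1],1];c=-V[:3,:3].T@V[:3,3];return c+d*(z-c[2])/d[2]
def proj(K,V,X):
    q=K@(V[:3]@np.append(X,1));return q[:2]/q[2]
def rel(target,yaw):
    "row (mm, rotvec) from current measured pose to down-pointing pose; yaw = world angle of tool y axis (mod pi)"
    s=state();r=R.from_quat(s['tool_rot']);y=r.as_matrix()[:,1]
    d=(yaw-np.arctan2(y[1],y[0])+np.pi/2)%np.pi-np.pi/2
    c=np.arctan2(y[1],y[0])+d;ya=np.array([np.cos(c),np.sin(c),0]);z=np.array([0,0,-1.]);x=np.cross(ya,z)
    g=R.from_matrix(np.c_[x,ya,z])
    return np.round(r.inv().apply(np.array(target)-s['tool_pos'])*1000,1),np.round((r.inv()*g).as_rotvec(),3)
E
python3 - <<'E'
from h import *
S=lambda p:(KS,VS,p);T=lambda p:(KT,VT,p)
for n,a,b in[('shafttop',(226.6,169),(226,206.5)),('cap',(228.2,186.6),(227,209.4)),('pointer',(210.2,193.8),(236,232)),('coltop',(212.5,265.7),(328.8,252)),('screw',(200.7,277.1),(334.8,265.3))]:
  print(n,np.round(tri(S(a),T(b)),4))
for n,p,z in[('shafttop',(226,206.5),.106),('cap',(227,209.4),.056),('ptr',(236,232),.058),('coltop',(328.8,252),.024),('screw',(334.8,265.3),.012)]:print(n,onz(KT,VT,p,z))
for n,p,z in[('shafttop',(226.6,169),.106),('cap',(228.2,186.6),.056),('ptr',(210.2,193.8),.058),('coltop',(212.5,265.7),.024),('screw',(200.7,277.1),.012)]:print(n,onz(KS,VS,p,z))
s=state();print(R.from_quat(s['tool_rot']).as_matrix().round(3))
f=grab_frame('wrist');print(f['hand_eye'].round(4).tolist(),f['K'].tolist())
E
```

```text
shafttop [0.5184 0.0364 0.1072]
cap [0.5209 0.0399 0.0504]
pointer [0.4708 0.0189 0.0546]
coltop [ 0.4313 -0.1843  0.0229]
screw [ 0.4025 -0.1984  0.0118]
shafttop [0.51703603 0.03663871 0.106     ]
cap [0.51853561 0.0394278  0.056     ]
ptr [0.46923681 0.01875033 0.058     ]
coltop [ 0.42981575 -0.18396896  0.024     ]
screw [ 0.40126481 -0.1982894   0.012     ]
shafttop [0.52044404 0.03817839 0.106     ]
cap [0.52092313 0.03276376 0.056     ]
ptr [0.47147091 0.01465093 0.058     ]
coltop [ 0.43259375 -0.18535014  0.024     ]
screw [ 0.40369993 -0.19869276  0.012     ]
[[-0.92   0.392 -0.001]
 [ 0.392  0.92  -0.002]
 [-0.    -0.002 -1.   ]]
[[-0.0007, -0.9492, -0.3148, 0.0838], [1.0, -0.0005, -0.0009, 0.0008], [0.0007, -0.3148, 0.9492, -0.146], [0.0, 0.0, 0.0, 1.0]] [[305.32547340161733, 0.0, 249.7311431201265], [0.0, 305.32547340161733, 189.80384108600717], [0.0, 0.0, 1.0]]
```

```bash
python3 -c "
from h import *
print(rel([.519,.038,.22],np.radians(78.5)))"
```

```text
(array([-462.5, -386.1,   18.7]), array([-0.001, -0.   , -0.202]))
```

```bash
python3 -m inch '1 -462.5 -386 18.7 0 0 -0.202;1 -462.5 -386 18.7 0 0 -0.202;1 -462.5 -386 18.7 0 0 -0.202;1 -462.5 -386 18.7 0 0 -0.202;1 -462.5 -386 18.7 0 0 -0.202;1 -462.5 -386 18.7 0 0 -0.202;1 -462.5 -386 18.7 0 0 -0.202;1 -462.5 -386 18.7 0 0 -0.202;1 -462.5 -386 18.7 0 0 -0.202;1 -462.5 -386 18.7 0 0 -0.202;1 -462.5 -386 18.7 0 0 -0.202;1 -462.5 -386 18.7 0 0 -0.202'; python3 -c "
from h import *
print(state()['joint_positions'],rel([.519,.038,.20],np.radians(78.5)))"
```

```text
t: 1.35
tool_pos: [0.5185, 0.039, 0.22]
tool_rot: [0.1, 0.995, 0.0, -0.0]
contact_force: [1.3, 0.6, 0.2]
finger_gap: 0.088
[ 0.04157977  0.59070472 -0.32742349  1.89694428  0.28181674  0.69880528
  0.91843555] (array([-0.7, -0.9, 20. ]), array([ 0., -0., -0.]))
```

```bash
python3 - <<'E'
from h import *
s=state();f=grab_frame('wrist');np.savez('w1.npz',p=s['tool_pos'],q=s['tool_rot'])
cv2.imwrite('pics/w1.png',f['img']);cv2.imwrite('pics/w1b.png',cv2.resize(f['img'],(800,600),interpolation=cv2.INTER_CUBIC))
E
```

```text
(no output)
```

View pics/w1b.png

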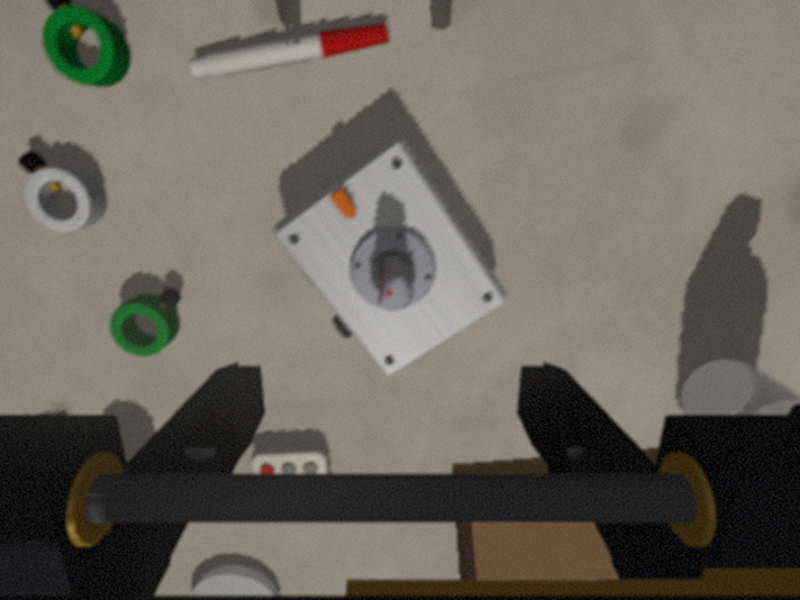

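Wrist view (800-px scale): cap centre (392,267), shaft top about (397,292), red dot (388,293). The pointer is at (344,203), and the box screws are at (398,162), (294,238), (389,360) and (488,297).

```bash
cat >> h.py <<'E'
HE=np.array([[-0.0007,-0.9492,-0.3148,0.0838],[1.0,-0.0005,-0.0009,0.0008],[0.0007,-0.3148,0.9492,-0.146],[0,0,0,1]])
KW=np.array([[305.3255,0,249.7311],[0,305.3255,189.8038],[0,0,1]])
def wv(f):
    d=np.load(f);T=np.eye(4);T[:3,:3]=R.from_quat(d['q']).as_matrix();T[:3,3]=d['p'];return np.linalg.inv(T@HE)
E
python3 - <<'E'
from h import *
V=wv('w1.npz');k=1.5625
for n,p,z in[('cap',(392,267),.056),('top',(397,292),.106),('dot',(388,293),.106),('ptr',(344,203),.057),('s1',(398,162),.05),('s2',(294,238),.05),('s3',(389,360),.05),('s4',(488,297),.05),('collar',(64,198),.024),('screw',(31,160),.012)]:
  print(n,np.round(onz(KW,V,(p[0]/k,p[1]/k),z),4))
img=cv2.imread('pics/w1.png');h=cv2.cvtColor(img,cv2.COLOR_BGR2HSV)
m=cv2.inRange(h,(3,150,100),(20,255,255));
n,l,st,c=cv2.connectedComponentsWithStats(m)
for i in range(1,n):
  if st[i,4]>20:
    ys,xs=np.where(l==i);P=np.array([onz(KW,V,(x,y),.057)[:2] for x,y in zip(xs,ys)]);mu=P.mean(0);u,sv,vt=np.linalg.svd(P-mu);print(c[i],st[i],mu,np.degrees(np.arctan2(vt[0,1],vt[0,0])),((P-mu)@vt[0]).min(),((P-mu)@vt[0]).max())
x0,y0=205,135
c1=cv2.resize(img[y0:y0+75,x0:x0+100],(800,600),interpolation=cv2.INTER_CUBIC);cv2.imwrite('pics/w1c.png',c1)
E
```

```text
cap [0.5169 0.0411 0.056 ]
top [0.519  0.0435 0.106 ]
dot [0.5186 0.0383 0.106 ]
ptr [0.469  0.0195 0.057 ]
s1 [0.4515 0.0584 0.05  ]
s2 [ 0.4857 -0.0195  0.05  ]
s3 [0.5867 0.0247 0.05  ]
s4 [0.5531 0.1022 0.05  ]
collar [ 0.4295 -0.1776  0.024 ]
screw [ 0.3994 -0.198   0.012 ]
[219.60869565 129.23913043] [213 121  14  17 138] [0.46828015 0.01909887] 21.619818598431586 -0.008351354820406586 0.00929694444725493
[ 46.70731707 341.        ] [ 43 334   9  15  41] [ 0.68414683 -0.25864472] -4.258882414552692 -0.01124167318541587 0.011626421005992265
```

View pics/w1c.png

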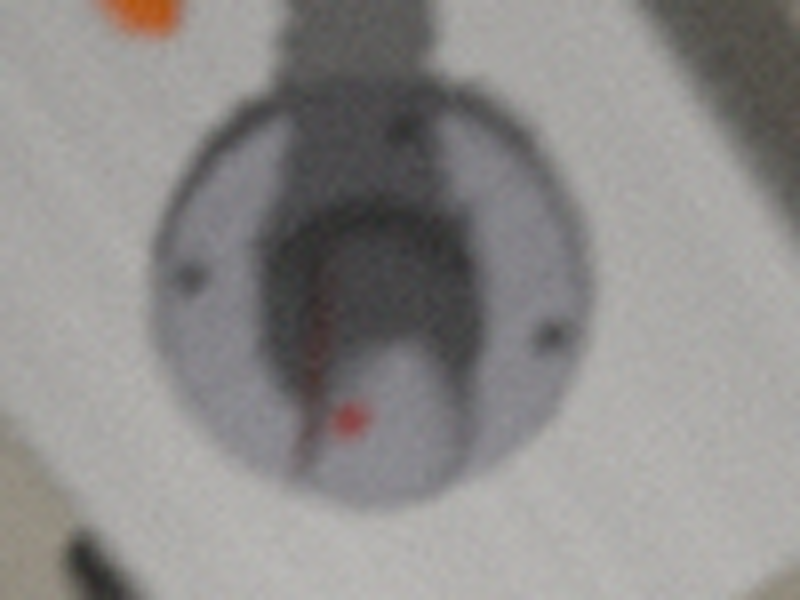

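The box long axis is at 23.5° and the pointer direction from the shaft is 23.6°, so the target flat azimuth is 203.5°. The flat now faces about -106° (red dot left of centre at crop (350,418)). The shaft axis is at about (0.5185, 0.040).

```bash
python3 -c "
from h import *
print(rel([.5191,.0422,.072],np.radians(74)))"
```

```text
(array([  6.7,  14.3, 147.3]), array([-0.007,  0.004,  0.065]))
```

```bash
python3 -c "
from h import *
s=state();print(s['t'],s['tool_pos'],s['tool_rot'],s['joint_vel'],s['contact_force'])
d=np.load('w1.npz');print(d['p'],d['q'])
print(rel([.5191,.0422,.072],np.radians(74)))"
```

```text
1.4 [0.52226771 0.02784174 0.21937836] [ 0.10712257  0.99423826 -0.00353921  0.00158254] [-0.0685501  -0.01697595  0.0468718   0.05471055 -0.00053234 -0.02337717
 -0.17257592] [ 3.75067182 -6.64513638 -0.82775843]
[0.51848542 0.0390019  0.21995499] [ 1.00247535e-01  9.94962520e-01  8.10670119e-05 -9.66532652e-05]
(array([  6.7,  14.3, 147.3]), array([-0.007,  0.004,  0.065]))
```

```bash
python3 -m inch '1 0 0 40 0 0 0;1 0 0 60 0 0 0.07;1 0 0 70 0 0 0.07;1 0 0 70 0 0 0.07;1 0 0 70 0 0 0.07;1 0 0 70 0 0 0.07;1 0 0 70 0 0 0.07;1 0 0 70 0 0 0.07;1 0 0 70 0 0 0.07'; python3 - <<'E'
from h import *
print(rel([.5191,.0422,.072],np.radians(74)))
s=state();f=grab_frame('wrist');np.savez('w2.npz',p=s['tool_pos'],q=s['tool_rot']);print(s['tool_pos'],s['joint_vel'].round(3))
cv2.imwrite('pics/w2.png',f['img']);cv2.imwrite('pics/w2b.png',cv2.resize(f['img'][100:325,100:400],(800,600),interpolation=cv2.INTER_CUBIC))
E
```

```text
t: 2.3
tool_pos: [0.5181, 0.041, 0.1505]
tool_rot: [0.135, 0.991, 0.0, 0.0]
contact_force: [0.9, -0.3, 0.4]
finger_gap: 0.0882
(array([-0.6,  1.4, 78.5]), array([0.   , 0.001, 0.009]))
[0.51814303 0.04103089 0.15049577] [-0.002  0.004  0.002  0.001  0.    -0.002 -0.001]
```

View pics/w2b.png

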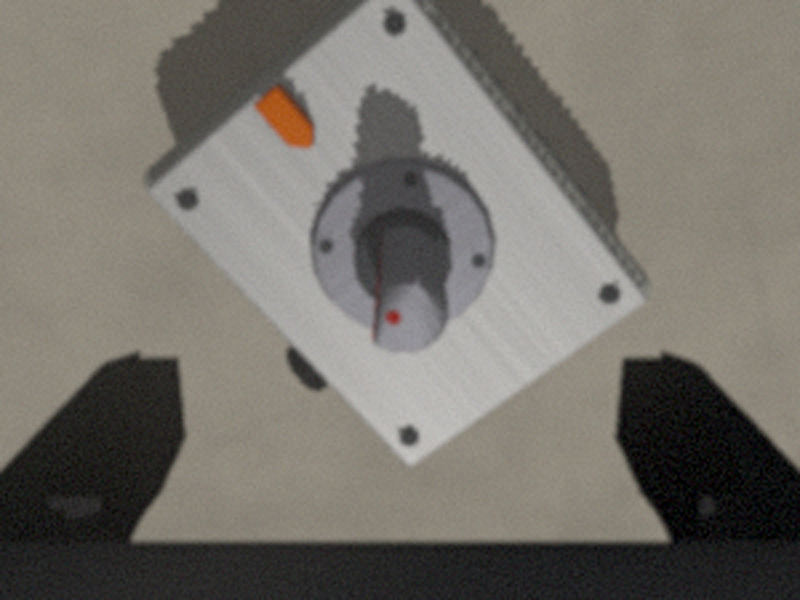

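```bash
python3 - <<'E'
from h import *
V=wv('w2.npz');u=lambda p:(100+p[0]*.375,100+p[1]*.375)
W={}
for n,p,z in[('cap',(402,243),.056),('dot',(393,317),.106),('nose',(307,143),.058),('s1',(395,22),.05),('s2',(187,198),.05),('s3',(409,436),.05),('s4',(609,293),.05),('edgeA',(374,340),.1055),('edgeB',(386,285),.1055)]:
  W[n]=onz(KW,V,u(p),z);print(n,np.round(W[n],4))
m=sum(W['s%d'%i] for i in(1,2,3,4))/4;print('mean',m)
a=lambda p,q:np.degrees(np.arctan2(*(W[q]-W[p])[[1,0]]))
print(a('s1','s4'),a('s2','s3'),a('s2','s1')-90,a('s3','s4')-90,a('nose','cap'),'edge',a('edgeA','edgeB'))
# predicted shaft-top pixel for axis guesses
for ax in[(.5185,.04),(.519,.0415),(.519,.0385)]:
  for r in(0,):print(ax,[( (proj(KW,V,[*ax,z])-100)/.375).round() for z in(.056,.066,.106)])
E
```

```text
cap [0.5158 0.0432 0.056 ]
dot [0.518  0.0401 0.106 ]
nose [0.4774 0.0246 0.058 ]
s1 [0.4514 0.059  0.05  ]
s2 [ 0.4853 -0.0183  0.05  ]
s3 [0.5865 0.0262 0.05  ]
s4 [0.5524 0.1031 0.05  ]
edgeA [0.5232 0.0335 0.1055]
edgeB [0.5093 0.0407 0.1055]
mean [0.51889193 0.04248655 0.05      ]
23.604563522014427 23.73480036634205 23.72661836784843 23.867090292926463 25.880357664496803 edge 152.68197915572878
(0.5185, 0.04) [array([394., 253.]), array([394., 264.]), array([393., 319.])]
(0.519, 0.0415) [array([400., 254.]), array([400., 265.]), array([400., 319.])]
(0.519, 0.0385) [array([390., 256.]), array([390., 267.]), array([388., 322.])]
```

```bash
python3 -c "
from h import *
print(rel([.5187,.0447,.073],np.radians(72)))"
```

```text
(array([ 0.4,  3.7, 77.4]), array([0.   , 0.   , 0.043]))
```

```bash
python3 -m inch '1 0.4 3.7 20 0 0 0.04;1 0.4 3.7 35 0 0 0.04;1 0.4 3.7 50 0 0 0.04;1 0.4 3.7 65 0 0 0.04;1 0.4 3.7 77 0 0 0.04;1 0.4 3.7 77 0 0 0.04;1 0.4 3.7 77 0 0 0.04;0.3 0.4 3.7 77 0 0 0.04;0.3 0.4 3.7 77 0 0 0.04;0.3 0.4 3.7 77 0 0 0.04;0.3 0.4 3.7 77 0 0 0.04;0.3 0.4 3.7 77 0 0 0.04' 6;python3 -m inch '0.15 0 0 0 0 0 0;0.15 0 0 0 0 0 0;0.15 0 0 0 0 0 0;0.15 0 0 0 0 0 0;0.15 0 0 0 0 0 0;0.15 0 0 0 0 0 0;0.15 0 0 0 0 0 0;0.15 0 0 0 0 0 0'
```

```text
t: 3.55
tool_pos: [0.5187, 0.0447, 0.0733]
tool_rot: [0.155, 0.988, 0.0, 0.0]
contact_force: [-1.1, 0.0, 0.0]
finger_gap: 0.0502
t: 4.35
tool_pos: [0.5183, 0.0441, 0.073]
tool_rot: [0.155, 0.988, -0.0, -0.0]
contact_force: [-1.1, -2.5, -0.0]
finger_gap: 0.0192
```

```bash
python3 -m inch '0.1 0 -0.6 0 0 0 0;0.1 0 -0.6 0 0 0 0;0.1 -0.2 -0.6 0 0 0 0.1;0.1 -0.5 -0.6 0 0 0 0.2;0.1 -0.7 -0.7 0 0 0 0.3;0.1 -0.9 -0.8 0 0 0 0.4;0.1 -1.1 -0.9 0 0 0 0.5;0.1 -1.3 -1 0 0 0 0.6;0.1 -1.5 -1.1 0 0 0 0.7;0.1 -1.7 -1.3 0 0 0 0.8;0.1 -1.7 -1.4 0 0 0 0.846;0.1 -1.7 -1.4 0 0 0 0.846' 30; python3 -m inch '0.1 0 0 0 0 0 0;0.1 0 0 0 0 0 0;0.1 0 0 0 0 0 0;0.1 0 0 0 0 0 0'; python3 -c "
from h import *
s=state();y=R.from_quat(s['tool_rot']).as_matrix()[:,1];print(np.degrees(np.arctan2(y[1],y[0])),s['moment'],s['finger_gap'],s['joint_positions'].round(2))"
```

```text
t: 5.55
tool_pos: [0.5211, 0.0446, 0.0731]
tool_rot: [0.546, 0.838, 0.002, 0.001]
contact_force: [1.4, 3.6, -3.6]
finger_gap: 0.0182
t: 5.95
tool_pos: [0.5211, 0.0445, 0.0731]
tool_rot: [0.546, 0.838, 0.002, 0.0]
contact_force: [4.7, 4.0, -3.8]
finger_gap: 0.0184
23.87882382081659 [ 0.76318198 -0.62410919 -0.05475614] 0.01840715281910499 [-0.17  0.83 -0.    2.   -0.    0.31  0.25]
```

Gap 18.4 mm means the pads are seated across the flat, with the jaw at 23.9° (target 23.7°). From the two pinches the shaft axis is about (0.520, 0.041). Releasing and going up.

```bash
python3 -m inch '0.5 0 0 0 0 0 0;1 0 0 0 0 0 0;1 0 0 0 0 0 0;1 0 0 0 0 0 0;1 0 0 0 0 0 0;1 0 0 0 0 0 0;1 0 0 -30 0 0 0;1 0 0 -60 0 0 0;1 0 0 -90 0 0 0;1 0 0 -100 0 0 0;1 0 0 -100 0 0 0;1 0 0 -100 0 0 0';python3 -c "
from h import *
print(rel([.431,-.183,.15],np.radians(113.7)))"
```

```text
t: 7.15
tool_pos: [0.5191, 0.0428, 0.1723]
tool_rot: [0.547, 0.837, -0.0, -0.001]
contact_force: [0.1, -0.6, -1.1]
finger_gap: 0.0882
(array([-171.3, -171.5,   22.4]), array([-1.00e-03, -1.00e-03, -1.57e+00]))
```

```bash
python3 -m inch '1 -171 -171.5 10 0 0 -1.57;1 -171 -171.5 10 0 0 -1.57;1 -171 -171.5 10 0 0 -1.57;1 -171 -171.5 10 0 0 -1.57;1 -171 -171.5 10 0 0 -1.57;1 -171 -171.5 10 0 0 -1.57;1 -171 -171.5 22 0 0 -1.57;1 -171 -171.5 22 0 0 -1.57;1 -171 -171.5 22 0 0 -1.57;1 -171 -171.5 22 0 0 -1.57;1 -171 -171.5 22 0 0 -1.57;1 -171 -171.5 22 0 0 -1.57';python3 -m inch '1 0 0 0 0 0 0;1 0 0 0 0 0 0;1 0 0 0 0 0 0;1 0 0 0 0 0 0;1 0 0 0 0 0 0';python3 - <<'E'
from h import *
s=state();f=grab_frame('wrist');np.savez('w3.npz',p=s['tool_pos'],q=s['tool_rot']);print(s['tool_pos'],s['joint_positions'].round(2))
cv2.imwrite('pics/w3.png',f['img']);cv2.imwrite('pics/w3b.png',cv2.resize(f['img'],(800,600),interpolation=cv2.INTER_CUBIC))
E
```

```text
t: 8.35
tool_pos: [0.4306, -0.1823, 0.1496]
tool_rot: [-0.205, 0.979, 0.001, -0.001]
contact_force: [-0.3, 0.1, -0.3]
finger_gap: 0.0881
t: 8.85
tool_pos: [0.4316, -0.1827, 0.1511]
tool_rot: [-0.205, 0.979, -0.0, 0.0]
contact_force: [0.8, -0.2, -1.0]
finger_gap: 0.0877
[ 0.43155619 -0.18265189  0.15111149] [ 0.6   0.67 -0.47  2.1   0.62  0.5   1.64]
```

View pics/w3b.png

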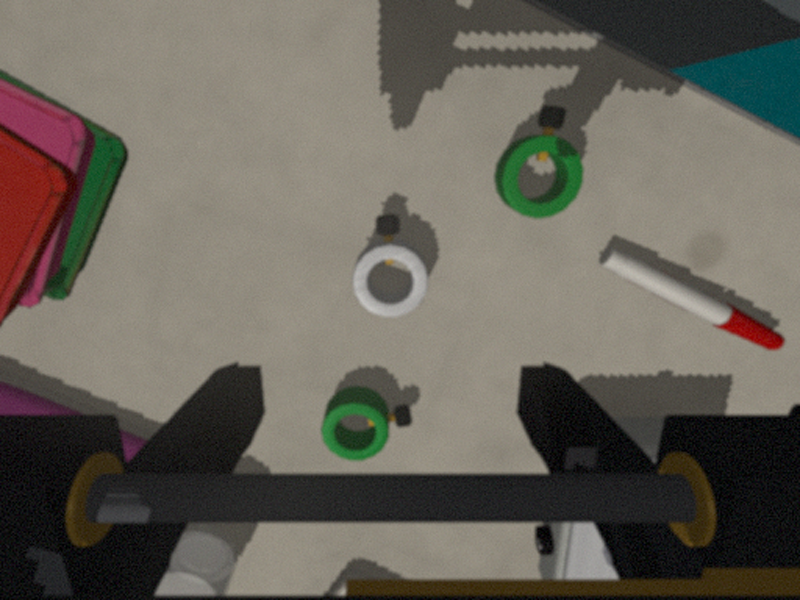

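White collar at (390,280) with its screw at (388,225), nearly aligned with tool +x. A green collar sits at (355,423), clear of the fingers.

```bash
python3 - <<'E'
from h import *
V=wv('w3.npz');k=1.5625
c=onz(KW,V,(390/k,281/k),.024);s=onz(KW,V,(388/k,225/k),.014);b=onz(KW,V,(389.5/k,263/k),.014)
img=cv2.imread('pics/w3.png');roi=img[140:220,215:285];h=cv2.cvtColor(roi,cv2.COLOR_BGR2HSV)
m=cv2.inRange(h,(0,0,165),(180,60,255));m=cv2.morphologyEx(m,cv2.MORPH_OPEN,np.ones((2,2)));cs=max(cv2.findContours(m,cv2.RETR_EXTERNAL,cv2.CHAIN_APPROX_NONE)[0],key=cv2.contourArea)
e=cv2.fitEllipse(cs);print(e[0][0]+215,e[0][1]+140,e[1], 390/k,281/k)
d=cv2.inRange(h,(0,0,0),(180,255,60));n,l,st,ce=cv2.connectedComponentsWithStats(d);print(st,ce+[215,140])
print(c,s,b,np.degrees(np.arctan2(*(s-c)[[1,0]])),np.linalg.norm((s-c)[:2]))
print(rel([c[0],c[1],.004],np.radians(113.7)))
E
```

```text
249.39499282836914 181.89174270629883 (40.92264175415039, 44.13005065917969) 249.6 179.84
[[   0    0   70   80 5468]
 [  26    0   15   11  132]] [[249.53730797 180.34583029]
 [247.95454545 144.46212121]]
[ 0.42858835 -0.18347557  0.024     ] [ 0.39993299 -0.19731944  0.014     ] [ 0.4209251  -0.18717291  0.014     ] -154.21405258079398 0.031824244219556395
(array([  3.1,   0.5, 147.1]), array([-0.,  0., -0.]))
```

```bash
python3 -m inch '1 1 0.5 40 0 0 -0.04;1 2 0.5 75 0 0 -0.04;1 2 0.5 105 0 0 -0.04;1 2 0.5 125 0 0 -0.04;1 2 0.5 138 0 0 -0.04;1 2 0.5 146 0 0 -0.04;1 2 0.5 146 0 0 -0.04;1 2 0.5 146 0 0 -0.04;0.6 2 0.5 146 0 0 -0.04;0.4 2 0.5 146 0 0 -0.04;0.4 2 0.5 146 0 0 -0.04;0.4 2 0.5 146 0 0 -0.04' 8;python3 -m inch '0.4 0 0 0 0 0 0;0.4 0 0 0 0 0 0;0.4 0 0 0 0 0 0;0.4 0 0 0 0 0 0;0.4 0 0 0 0 0 0;0.4 0 0 0 0 0 0;0.4 0 0 0 0 0 0'; python3 -m inch '0.3 0 0 0 0 0 0;0.3 0 0 0 0 0 0;0.3 0 0 0 0 0 0;0.3 0 0 0 0 0 0;0.3 0 0 -1 0 0 0;0.3 0 0 -3 0 0 0;0.3 0 0 -8 0 0 0;0.3 0 0 -20 0 0 0;0.3 0 0 -20 0 0 0;0.3 0 0 -20 0 0 0;0.3 0 0 -20 0 0 0' 40
python3 - <<'E'
from h import *
s=state();f=grab_frame('wrist');np.savez('w4.npz',p=s['tool_pos'],q=s['tool_rot']);print(s['tool_pos'],s['tool_rot'])
cv2.imwrite('pics/w4.png',f['img']);cv2.imwrite('pics/w4b.png',cv2.resize(f['img'][120:345,100:400],(800,600),interpolation=cv2.INTER_CUBIC))
E
```

```text
t: 10.1
tool_pos: [0.4297, -0.1832, 0.0054]
tool_rot: [-0.225, 0.974, -0.0, 0.0]
contact_force: [1.0, 0.5, 0.0]
finger_gap: 0.0583
t: 10.8
tool_pos: [0.4295, -0.1832, 0.0052]
tool_rot: [-0.225, 0.974, -0.0, 0.0]
contact_force: [-0.1, -0.7, 2.8]
finger_gap: 0.0451
t: 11.9
tool_pos: [0.4294, -0.183, 0.0248]
tool_rot: [-0.225, 0.974, 0.0, -0.0]
contact_force: [0.2, -0.0, -1.1]
finger_gap: 0.0443
[ 0.42937066 -0.18300367  0.02483548] [-2.24673984e-01  9.74433977e-01  1.29115217e-04 -9.24997348e-05]
```

View pics/w4b.png

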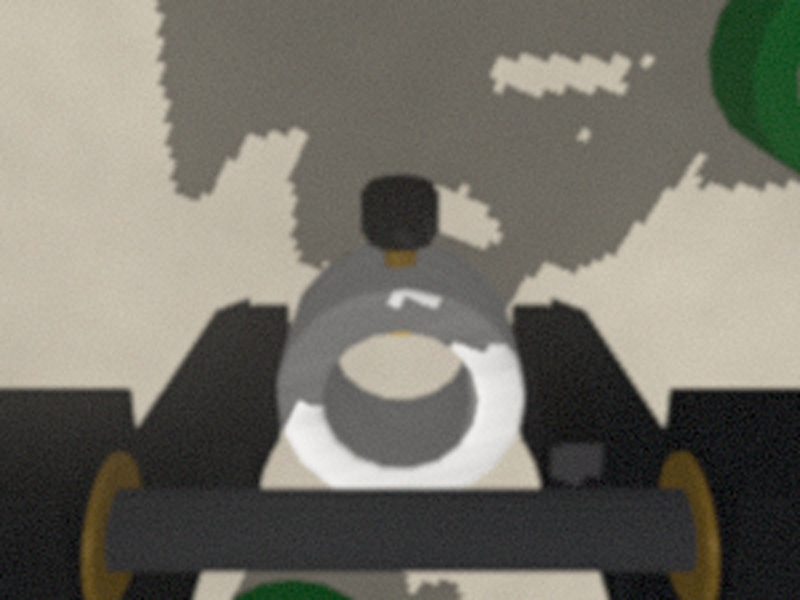

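The collar is held, with bore centre at crop (400,400). Screw (400,212) and tip (400,333) line up exactly with tool x. Next: the collar centre in the tool frame.

```bash
python3 - <<'E'
from h import *
V=wv('w4.npz');u=lambda p:(100+p[0]*.375,120+p[1]*.375)
d=np.load('w4.npz');r=R.from_quat(d['q'])
c=onz(KW,V,u((400,400)),.0436);c2=onz(KW,V,u((401,397)),.0436);s=onz(KW,V,u((400,178)),.0316)
for p in(c,c2,s):print((r.inv().apply(p-d['p'])*1000).round(2))
# same-camera estimate of shaft axis from w2 (cap .516,.0432 / holes .5189,.0425), pinch (.520,.041)
x=np.array([np.cos(np.radians(203.7)),np.sin(np.radians(203.7)),0])
C=r.inv().apply(c-d['p'])
A=np.array([.5195,.0412])
for z in(.15,):
  t=np.array([*(A-C[0]*x[:2]),z]);print(t,rel(t,np.radians(113.7)))
E
```

```text
[  1.02   0.8  -18.76]
[  1.64   0.98 -18.76]
[39.2   0.81 -6.76]
[0.52042952 0.04160803 0.15      ] (array([-180.2,  162. , -125.3]), array([ 0.  , -0.  ,  0.04]))
```

```bash
python3 -m inch '0.3 0 0 -50 0 0 0;0.3 0 0 -95 0 0 0;0.3 -40 35 -125 0 0 0.04;0.3 -75 67 -125 0 0 0.04;0.3 -110 99 -125 0 0 0.04;0.3 -140 126 -125 0 0 0.04;0.3 -165 148 -125 0 0 0.04;0.3 -177 159 -125 0 0 0.04;0.3 -180 162 -125 0 0 0.04;0.3 -180 162 -125 0 0 0.04;0.3 -180 162 -125 0 0 0.04;0.3 -180 162 -125 0 0 0.04';python3 -m inch '0.3 0 0 10 0 0 0;0.3 0 0 20 0 0 0;0.3 0 0 25 0 0 0;0.3 0 0 25 0 0 0;0.3 0 0 25 0 0 0;0.3 0 0 25 0 0 0;0.3 0 0 25 0 0 0'
python3 - <<'E'
from h import *
s=state();f=grab_frame('wrist');np.savez('w5.npz',p=s['tool_pos'],q=s['tool_rot']);print(s['tool_pos'],s['tool_rot'])
cv2.imwrite('pics/w5.png',f['img']);cv2.imwrite('pics/w5b.png',cv2.resize(f['img'][120:345,100:400],(800,600),interpolation=cv2.INTER_CUBIC))
g=grab_frame('side');cv2.imwrite('pics/s5.png',g['img'])
E
```

```text
t: 13.15
tool_pos: [0.5197, 0.039, 0.1498]
tool_rot: [-0.204, 0.979, -0.001, -0.001]
contact_force: [0.0, -0.0, -1.7]
finger_gap: 0.0445
t: 13.85
tool_pos: [0.5206, 0.0415, 0.1253]
tool_rot: [-0.205, 0.979, 0.0, 0.0]
contact_force: [-0.4, 0.4, -2.8]
finger_gap: 0.0448
[0.52056343 0.04154735 0.12532869] [-2.05191264e-01  9.78721849e-01  5.31699552e-05  2.90680796e-04]
```

View pics/w5b.png

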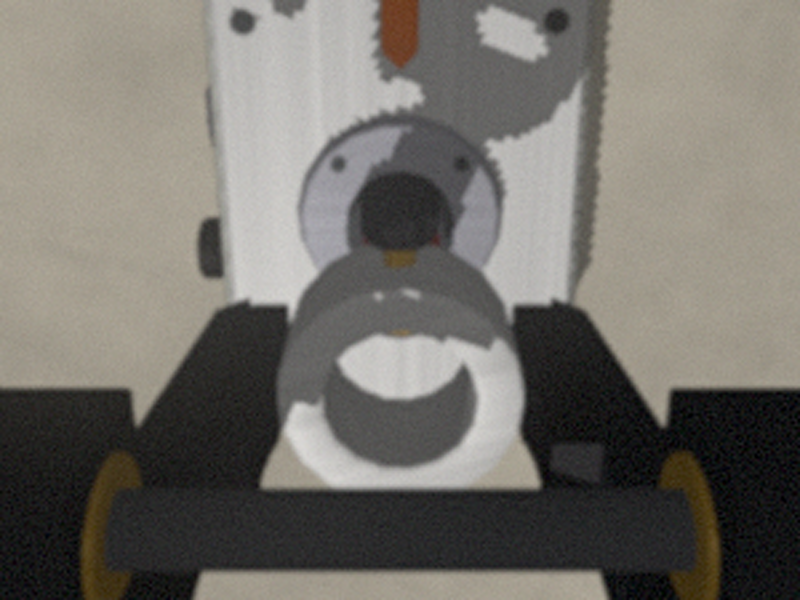

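Everything lines up laterally: pointer nose (400,66), cap (401,211), screw (400,212) and bore (400,400). The red flat's edges show symmetrically at (365,240) and (435,240), so the flat faces the pointer. Now a check along tool x.

```bash
python3 - <<'E'
from h import *
V=wv('w5.npz');u=lambda p:(100+p[0]*.375,120+p[1]*.375)
d=np.load('w5.npz');r=R.from_quat(d['q']);t=lambda p:(r.inv().apply(p-d['p'])*1000).round(2)
z0=d['p'][2]
c=onz(KW,V,u((400,400)),z0+.0188);print('bore',t(c))
cap=onz(KW,V,u((401,211)),.056);print('cap',t(cap),cap)
for p in [(300,211),(502,211),(401,113)]:print(t(onz(KW,V,u(p),.056)))
n=onz(KW,V,u((400,66)),.058);print('nose',t(n))
for p in[(243,21),(557,20)]:print('hole',t(onz(KW,V,u(p),.05)))
E
```

```text
bore [  1.05   0.81 -18.8 ]
cap [ 5.07  1.1  69.33] [0.51551841 0.04053707 0.056     ]
[  5.08 -27.33  69.33]
[ 5.05 29.53 69.33]
[33.29  1.1  69.31]
nose [46.41  0.84 67.3 ]
hole [ 57.16 -41.28  75.3 ]
hole [57.37 42.94 75.29]
```

```bash
python3 -m inch '0.3 0 0 6 0 0 0;0.3 0 0 12 0 0 0;0.3 0 0 16 0 0 0;0.3 0 0 19 0 0 0;0.3 0 0 21 0 0 0;0.3 0 0 21 0 0 0;0.3 0 0 21 0 0 0'; python3 -m inch '0.3 0 0 2 0 0 0;0.3 0 0 4 0 0 0;0.3 0 0 6 0 0 0;0.3 0 0 6 0 0 0;0.3 0 0 6 0 0 0'
```

```text
t: 14.65
tool_pos: [0.5204, 0.0414, 0.1041]
tool_rot: [-0.205, 0.979, 0.0, 0.0]
contact_force: [-1.2, 0.3, -2.1]
finger_gap: 0.0441
t: 15.15
tool_pos: [0.5203, 0.0414, 0.098]
tool_rot: [-0.205, 0.979, 0.0, -0.0]
contact_force: [-0.8, 0.6, -2.1]
finger_gap: 0.0447
```

```bash
python3 -m inch '0.3 0 0 2 0 0 0;0.3 0 0 4 0 0 0;0.3 0 0 6 0 0 0;0.3 0 0 8 0 0 0;0.3 0 0 8 0 0 0;0.3 0 0 8 0 0 0'; python3 -m inch '0.3 0 0 3 0 0 0;0.3 0 0 6 0 0 0;0.3 0 0 9 0 0 0;0.3 0 0 12 0 0 0;0.3 0 0 14 0 0 0;0.3 0 0 14 0 0 0;0.3 0 0 14 0 0 0'
```

```text
t: 15.75
tool_pos: [0.5202, 0.0414, 0.09]
tool_rot: [-0.205, 0.979, -0.0, -0.0]
contact_force: [-0.6, -0.2, -2.3]
finger_gap: 0.0442
t: 16.45
tool_pos: [0.5202, 0.0414, 0.0759]
tool_rot: [-0.205, 0.979, 0.0, -0.0]
contact_force: [-2.1, -0.7, -2.7]
finger_gap: 0.0445
```

```bash
python3 -m inch '0.3 0 0 1 0 0 0;0.3 0 0 2 0 0 0;0.3 0 0 3 0 0 0;0.3 0 0 4 0 0 0;0.3 0 0 4 0 0 0;0.3 0 0 4 0 0 0'; python3 -m inch '0.3 0 0 1 0 0 0;0.3 0 0 2 0 0 0;0.3 0 0 2 0 0 0;0.3 0 0 2 0 0 0'
```

```text
t: 17.05
tool_pos: [0.5203, 0.0414, 0.072]
tool_rot: [-0.205, 0.979, 0.0, -0.0]
contact_force: [-1.8, -0.4, -2.2]
finger_gap: 0.0446
t: 17.45
tool_pos: [0.5204, 0.0414, 0.071]
tool_rot: [-0.205, 0.979, -0.0, 0.0]
contact_force: [-4.0, -1.2, 9.3]
finger_gap: 0.0446
```

The shoulder was felt at TCP z = 0.071, as predicted. Easing the vertical load, then pushing along tool −x.

```bash
python3 -m inch '0.3 0 0 -0.5 0 0 0;0.3 0 0 -0.8 0 0 0;0.3 0 0 -0.8 0 0 0;0.3 0 0 -0.8 0 0 0'; python3 -m inch '0.3 -0.5 0 0 0 0 0;0.3 -1 0 0 0 0 0;0.3 -1 0 0 0 0 0;0.3 -1 0 0 0 0 0'; python3 -m inch '0.3 -0.5 0 0 0 0 0;0.3 -1 0 0 0 0 0;0.3 -1 0 0 0 0 0;0.3 -1 0 0 0 0 0'
```

```text
t: 17.85
tool_pos: [0.5204, 0.0414, 0.0711]
tool_rot: [-0.205, 0.979, -0.0, 0.0]
contact_force: [-2.7, -0.6, 7.0]
finger_gap: 0.0443
t: 18.25
tool_pos: [0.5204, 0.0414, 0.0711]
tool_rot: [-0.205, 0.979, -0.0, -0.001]
contact_force: [-4.7, -0.9, 7.2]
finger_gap: 0.0444
t: 18.65
tool_pos: [0.5204, 0.0414, 0.071]
tool_rot: [-0.205, 0.979, -0.001, -0.002]
contact_force: [-5.9, -2.2, 8.8]
finger_gap: 0.0444
```

```bash
python3 -m inch '0.3 0 0 -0.5 0 0 0;0.3 0 0 -1 0 0 0;0.3 0 0 -1.5 0 0 0;0.3 0 0 -1.5 0 0 0;0.3 0 0 -1.5 0 0 0'; python3 -m inch '0.3 0 0 -0.5 0 0 0;0.3 0 0 -0.8 0 0 0;0.3 0 0 -0.8 0 0 0;0.3 0 0 -0.8 0 0 0'
```

```text
t: 19.15
tool_pos: [0.5204, 0.0414, 0.0715]
tool_rot: [-0.205, 0.979, -0.0, -0.002]
contact_force: [-5.8, -1.8, -3.0]
finger_gap: 0.0446
t: 19.55
tool_pos: [0.5204, 0.0414, 0.0722]
tool_rot: [-0.205, 0.979, -0.0, -0.002]
contact_force: [-4.6, -1.8, -4.6]
finger_gap: 0.0446
```

```bash
python3 -m inch '0.3 1 0 0 0 0 0;0.3 2 0 0 0 0 0;0.3 2.5 0 0 0 0 0;0.3 2.5 0 0 0 0 0;0.3 2.5 0 0 0 0 0'; python3 -m inch '0.3 0.5 0 0 0 0 0;0.3 1 0 0 0 0 0;0.3 1 0 0 0 0 0;0.3 1 0 0 0 0 0'
```

```text
t: 20.05
tool_pos: [0.5203, 0.0414, 0.0733]
tool_rot: [-0.205, 0.979, 0.0, 0.0]
contact_force: [-2.4, -0.6, -2.6]
finger_gap: 0.044
t: 20.45
tool_pos: [0.52, 0.0414, 0.0735]
tool_rot: [-0.205, 0.979, 0.0, 0.001]
contact_force: [-0.3, -0.2, -2.0]
finger_gap: 0.044
```

```bash
python3 -m inch '0.3 0.4 0 0.5 0 0 0;0.3 0.8 0 1 0 0 0;0.3 0.8 0 1.5 0 0 0;0.3 0.8 0 2 0 0 0;0.3 0.8 0 2 0 0 0;0.3 0.8 0 2 0 0 0'; python3 -m inch '0.3 0 0 0.5 0 0 0;0.3 0 0 1 0 0 0;0.3 0 0 1 0 0 0;0.3 0 0 1 0 0 0'
```

```text
t: 21.05
tool_pos: [0.5183, 0.0406, 0.0712]
tool_rot: [-0.205, 0.979, 0.0, 0.0]
contact_force: [0.6, -1.4, -1.3]
finger_gap: 0.0443
t: 21.45
tool_pos: [0.5184, 0.0405, 0.0711]
tool_rot: [-0.205, 0.979, -0.0, 0.0]
contact_force: [-1.9, -0.1, 7.4]
finger_gap: 0.0442
```

Now free motion of 2 mm was seen, so the earlier stop was the tip on the flat. The collar is on the shoulder. Easing, then pushing again.

```bash
python3 -m inch '0.3 0 0 -0.4 0 0 0;0.3 0 0 -0.7 0 0 0;0.3 0 0 -0.7 0 0 0;0.3 0 0 -0.7 0 0 0'; python3 -m inch '0.3 -0.5 0 0 0 0 0;0.3 -1 0 0 0 0 0;0.3 -1.5 0 0 0 0 0;0.3 -2 0 0 0 0 0;0.3 -2.4 0 0 0 0 0;0.3 -2.4 0 0 0 0 0;0.3 -2.4 0 0 0 0 0'; python3 -m inch '0.3 -0.5 0 0 0 0 0;0.3 -1 0 0 0 0 0;0.3 -1.5 0 0 0 0 0;0.3 -1.5 0 0 0 0 0;0.3 -1.5 0 0 0 0 0'
```

```text
t: 21.85
tool_pos: [0.5183, 0.0406, 0.0711]
tool_rot: [-0.205, 0.979, 0.0, 0.0]
contact_force: [-1.9, 0.6, 6.0]
finger_gap: 0.0443
t: 22.55
tool_pos: [0.5184, 0.0406, 0.0711]
tool_rot: [-0.205, 0.979, -0.001, -0.002]
contact_force: [-6.1, -1.4, 11.1]
finger_gap: 0.0448
t: 23.05
tool_pos: [0.5185, 0.0406, 0.0711]
tool_rot: [-0.205, 0.979, -0.001, -0.003]
contact_force: [-7.4, -1.7, 13.8]
finger_gap: 0.0443
```

```bash
python3 -m inch '0.3 0 0 -0.4 0 0 0;0.3 0 0 -0.8 0 0 0;0.3 0 0 -0.8 0 0 0;0.3 0 0 -0.8 0 0 0'; python3 -m inch '0.3 0 0 -0.4 0 0 0;0.3 0 0 -0.4 0 0 0;0.3 0 0 -0.4 0 0 0'
```

```text
t: 23.45
tool_pos: [0.5204, 0.0413, 0.0712]
tool_rot: [-0.205, 0.979, -0.0, -0.002]
contact_force: [-5.3, -1.8, 0.4]
finger_gap: 0.0439
t: 23.75
tool_pos: [0.5205, 0.0413, 0.0714]
tool_rot: [-0.205, 0.979, -0.0, -0.002]
contact_force: [-4.9, -1.7, -1.7]
finger_gap: 0.0447
```

```bash
python3 -m inch '0.3 -0.5 0 0 0 0 0;0.3 -1 0 0.2 0 0 0;0.3 -1.5 0 0.4 0 0 0;0.3 -1.5 0 0.4 0 0 0;0.3 -1.5 0 0.4 0 0 0;0.3 -1.5 0 0.4 0 0 0'; python3 - <<'E'
from h import *
s=state();print(s['tool_pos'],s['contact_force'],s['moment'])
f=grab_frame('wrist');g=grab_frame('side');t=grab_frame('top')
cv2.imwrite('pics/s6.png',g['img']);cv2.imwrite('pics/t6.png',t['img'])
r=lambda i,x,y,w,h:cv2.resize(i[y:y+h,x:x+w],(400,300),interpolation=cv2.INTER_CUBIC)
cv2.imwrite('pics/f6.png',np.vstack([np.hstack([r(f['img'],100,120,300,225),r(g['img'],180,145,80,60)]),np.hstack([r(g['img'],100,80,400,300),r(t['img'],100,50,400,300)])]))
E
```

```text
t: 24.35
tool_pos: [0.5205, 0.0414, 0.0712]
tool_rot: [-0.205, 0.979, -0.001, -0.003]
contact_force: [-9.0, -1.7, 2.8]
finger_gap: 0.044
[0.52051586 0.0413593  0.07116768] [-9.01684684 -1.72457259  2.79760026] [-0.45144721  1.68252818  0.02813304]
```

View pics/f6.png

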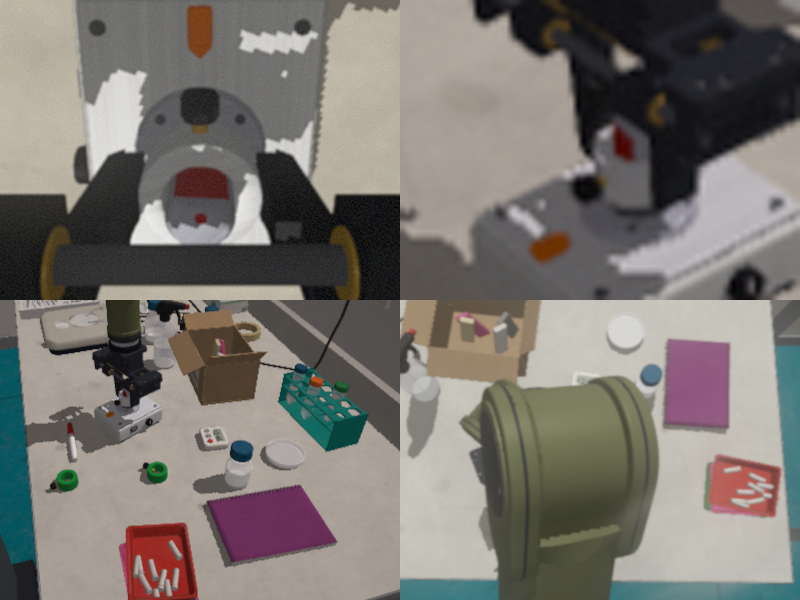

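The final view shows the flat facing the pointer with the red dot centred at (200,217). The screw (200,105) is in line with the pointer nose (200,55), the collar is down on the shoulder, and the bystanders look unmoved. Checking that it holds, then handing in.

```bash
python3 -m inch '0.3 0 0 0 0 0 0;0.3 0 0 0 0 0 0;0.3 0 0 0 0 0 0;0.3 0 0 0 0 0 0;0.3 0 0 0 0 0 0;0.3 0 0 0 0 0 0;0.3 0 0 0 0 0 0;0.3 0 0 0 0 0 0' && python3 -c "
from cell import *
print(job_done())"
```

```text
t: 25.3
tool_pos: [0.5205, 0.0414, 0.0712]
tool_rot: [-0.205, 0.979, -0.001, -0.003]
contact_force: [-8.2, -2.2, 1.9]
finger_gap: 0.0444
the job is handed in; nothing more can be done
None
```

The job was handed in at t = 25.3 s, with the gripper still holding the collar and pressing it sideways; no verdict was reported.

**What I did:**
- **Shaft:** I pinched it across the flat and turned it about 48° until the flat faced the pointer. The jaws stood at 23.9°, against a pointer direction measured at about 23.7°.
- **Collar:** I picked up the white collar and lowered it over the shaft with its screw towards the pointer. It stopped at z = 0.071, as predicted for the shoulder.
- **Push:** I eased the downward load and pushed the collar away from the pointer. It slid about 2 mm and stopped on the flat.

**Last checks:**
- **Forces:** The position stayed steady over the last 0.8 s, with about 8.5 N sideways and a light 2 N upward reaction at the wrist. The sideways figure includes some friction on the shoulder.
- **Pictures:** The flat, screw and pointer are in line. The timer, bottle and marker look unmoved by eye; I did not measure them.

**What disagreed:**
- **First push:** The collar did not move, because the tip was already close to or touching the flat. I backed it off, set it on the shoulder again and repeated the push.
- **Second push:** It stuck by friction on the shoulder until I eased the downward load.
- **Shaft axis:** The pinch and camera estimates differed by 1–4 mm, so I relied on contact for the final fit.
- **Tool tilt:** The tool leans by about 0.006 rad under the push.

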